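# Ease open the sprung torch case and lay the torch out

### The arm

A 7-joint arm with a two-finger parallel gripper is mounted at the origin on a cart in front of the work surface, level with it; the furniture and walls round the work are solid. World frame = base frame: x ahead of the robot, y to its left, z up, the work surface at z = 0. Lengths are in mm, angles in degrees, forces in N, time in s.
With the tool pointing down it reaches from about 425 to 875 mm from the base axis. Payload 8.4 kg.
Tool frame: the origin (TCP) lies on the centre line of the jaws, within the pads' length; the fingertips stand finger_overhang ahead of it and the grasp point (between the pads) is the TCP (finger_overhang is the distance from the TCP to the fingertips, in mm); z points along the fingers, y is the direction in which the jaws open and shut (so a half turn about z gives the same grasp; the last joint's range is limited). The gripper opens to 87 mm and grips with 3 to 60 N. Pads are 19 mm wide; open, the fingers measure 117 mm over their backs; the gripper's body (75 mm by 190 mm) begins 51 mm behind the grasp point.
Start: joints at [-76.215, 19.091, 2.286, 83.961, -0.768, 76.965, -3.352], TCP at [216.645, 612.805, 241.546] pointing down, gripper open.
Joint ranges: [-147.57, 147.57], [-21.85, 119.76], [-74.77, 79.35], [14.55, 137.4], [-85.83, 265.84], [4.83, 119.75], [-152.11, 152.11]. Speed limits (degrees/s): [127.2, 127.2, 159.86, 159.86, 180, 180, 180].

### API

Orientations are given as a 3x3 rotation matrix whose columns are the frame's x, y, z axes.
In Python, from workcell import get_obs, capture, job_done, finger_overhang gives the robot as it stands.
- The arm moves only by the tool drive_tool, never from a script. Its argument "motion" is one flat list of numbers, 7 for each row, row after row: the opening, from -1 (shut) to 1 (fully open), then the shift along the tool's x, y, z in mm, then the turn, a rotation vector about the tool's x, y, z in rad. A call has 1 to 12 rows; each row is the pose to reach, as a shift and turn from the pose measured when the call began, along the tool's axes at that moment; what a row does not reach only later rows make up. A row lasts 1/10 s, in which the tool goes at most 50 mm and 8.59 degrees, less where a joint would pass 70% of its speed; a pose out of reach is approached as far as the arm can. A call with a gripper value outside its range is refused whole. The fingers move at their own pace and stop on an object; "newtons" is the grip in N (left out, the last holds). Time passes only in rows, so rows that repeat a pose let the fingers close. It gives the time, the measured TCP pose, the force and the opening at its end, in the units of the state.
- get_obs(): the state, without advancing time (a new reading comes with each control period).
- capture(name): name is "scene" or "side" or "wrist"; returns a dict with "frame" (384x512x3 uint8, blue, green, red), "z_map" (384x512 float32, mm along the optical axis (not along the pixel's ray), 0 where there is no reading), "fx", "fy", "cx", "cy" (pixels), "eye" and "rotation" of the camera in the world. Camera axes: x right, y down, z forward; pixel columns grow to the right and rows downward; lengths in mm; the calibration is good to about 2 mm. A picture is of the moment at which its call begins.
- job_done(): hands the job in, once; it reports no verdict.
The state is a dict: "t": time; "qpos": joint angles; "qvel": joint speeds; "joint_torque": joint torques, N m; "eef_pos": TCP position; "tcp_rot": TCP orientation; "wrist_force": force on the tool from outside, world axes, zero at the start; "moment": the same for the moment, N m; "grip_width": finger opening in mm.
Only numpy, scipy, OpenCV 4.12 (cv2) and the standard library are available. Lean on these libraries where they do the work, as an engineer would, in place of code of your own. Each camera call takes 0.05 s, during which the arm holds its last target.

### The job

Squeeze the two side tabs of the grey case's catch together to free its sprung lid, and let the lid come up slowly, held back all the way to its stop, so that it never flies up. Then take the black torch out of the case and set it down gently, without dropping it, in the middle of the flat metal tray, lying along the tray's length. Leave the lid fully open and the other things where they are.

Things in the scene. Friction and masses are not known exactly. Their poses are not given: they have to be found in the camera images.
- case: Grey plastic case fixed to the worktop, 152 (x) x 112 (y) x 50 mm, shut lid's top at 57 mm (ribs 62). Origin: centre of its underside. -x end: front with the catch; +x end: hinge; z up. Walls and floor 4 mm; inside 144 x 104 mm. Two small keepers on the front wall reach to x = -90 mm at y = 24 to 36 mm either side, z = 30 to 38 mm.
- case_lid (a joint): Lid angle, rad: 0 shut, 1.75 fully open at its stop (10 degrees past upright). 152 x 112 mm, 0.25 kg, turns about the case's y axis; its front end rises and swings to the case's +x. A spring pushes it open all the way (about 2.8 N at the catch when shut, 0.7 N near the stop) and keeps it up. Let go, it flies up at over 4 rad/s; under 1 rad/s is slow, over 2 rad/s at any time is flying.
- case_lid_hinge (a point): Hinge axis of the lid, at its middle: x = +80, z = 50 mm in the case's frame. Axis along the case's y.
- catch_mid (a point): Centre of the catch, half-way between its two tabs; x = -110, y = 0, z = 49 mm in the case's frame when shut, 190 mm from the hinge axis; moves and turns with the lid. A grey nose 30 mm wide stands out 49 mm past the case's front at lid height, with a round steel tab (26 mm across, 6 mm thick) on either side; free air below, in front and beside.
- tab_l_face (a point): Centre of the outer face of the tab on the case's +y side, 28 mm from catch_mid. The faces look along the case's +-y.
- tab_r_face (a point): Centre of the outer face of the tab on the case's -y side, 28 mm from catch_mid. Out: 56 mm across the two tabs; fully squeezed: 42 mm.
- tab_l (a joint): How far the +y tab is pressed in, m: 0 out, 0.007 fully in. The lid is free when both are in by over 0.005 at once; each springs out with 3 to 6.5 N. With the lid up 0.15 rad they no longer matter; kept squeezed they are the grip by which the lid can be held and followed up (they can pivot between the fingers).
- tab_r (a joint): The same for the -y tab.
- torch_mid (a point): Centre (half-way up) of the black pocket torch, 34 wide x 131 long (its y axis) x 34 mm high, 0.1 to 0.2 kg, lying on the floor of the case along the case's x, under the shut lid; its centre is 21 mm above the worktop there, and it has about 30 mm free on either side.
- torch: The same torch; origin at the centre of its underside, y along its length.
- tray: Flat plain steel tray fixed to the worktop, 200 (its x) x 150 mm (its y), floor 3 mm thick, rim 7 mm high. Origin: centre of its underside. The torch lying on it has its centre 20 mm above the worktop. Beyond it the bay's upright wall stands at y = 0.40 m (x over 0.49 m), and over the back of the worktop a shelf hangs from z = 0.57 m up at x over 0.61 m: swing the arm in clear of both.
- tape_measure: Bystander: yellow and black tape measure, 66 mm high, origin at its underside.
- elbow_galv: Bystander: grey pipe elbow, 64 x 64 x 40 mm, origin at its underside.
- tee_galv: Bystander: grey pipe tee, 54 x 74 x 35 mm, origin at its underside.
- ball_valve: Bystander: brass ball valve with a red lever, 52 x 117 x 76 mm, origin at its underside.
- paste_tin: Bystander: low round white and green tin, 77 mm across, 40 mm high, origin at its underside.

How it is judged (in metres and radians):
On the way, in this order (a step that is already met when the one before it is completed fails the run):
1. the lid, freed, is part of the way up on its slow rise (value of joint case_lid between 0.3 and 1.3 rad), for 0.2 s.
2. the lid is fully up, at rest at its stop (value of joint case_lid above 1.65 rad and velocity of joint case_lid below 0.1 rad/s), for 0.2 s.
At the end, for the whole second after the job is handed in: The lid is open to more than 1.65 rad and still; the torch lies on the tray's floor (its centre 15 to 25 mm above the tray's underside), its centre within 30 mm of the tray's centre along the tray's length and 35 mm across it, its length within 0.35 rad of the tray's length, at rest (all of step 2 and x of torch_mid in the frame of tray between -0.03 and 0.03 m and y of torch_mid in the frame of tray between -0.035 and 0.035 m and z of torch_mid in the frame of tray between 0.015 and 0.025 m and angle between the y axis of torch_mid and the x axis of tray, either way round below 0.35 rad and linear speed of torch below 0.03 m/s); the robot touches nothing.
It fails at once if the lid flies up or is slammed (faster than 2 rad/s) (velocity of joint case_lid above 2 rad/s or velocity of joint case_lid below -2 rad/s).
It fails at once if the torch is dropped or thrown (moves faster than 0.6 m/s with no finger on it) (linear speed of torch above 0.6 m/s and contact force between torch and the fingers below 0.05 N).
It fails at once if a bystander is moved by more than 30 mm (distance of any of tape_measure, elbow_galv, tee_galv, ball_valve, paste_tin from where it was at the start of the episode above 0.03 m).
It also fails if it takes over 70 s, if anything falls off the work surface, if the arm or the gripper's body presses on something with over 40 N, if the wrist force passes 120 N, or if a joint passes its speed limit or range.

## Working session

There is one attempt and no reset: what is moved stays moved. The work goes in short steps, Python scripts to look and compute and a tool call to move; the robot and the scene stay as the last step left them, time stands still between calls to the robot, and variables do not carry over. Pictures are saved under pics/ and viewed, and the job is handed in when it is done.

Besides the shell and the picture viewer there is one more tool, called as a command line: name --argument value ..., lists and objects as JSON in quotes. drive_tool: Moves the arm, as the interface text tells. Its arguments: {"type":"object","properties":{"motion":{"type":"array","items":{"type":"number"}},"newtons":{"type":"number"}},"required":["motion"]}

```bash
ls; mkdir -p pics
cat > h.py <<'E'
import numpy as np, cv2
from workcell import get_obs, capture, job_done, finger_overhang
def pts(c):
    z=c['z_map'].astype(float); v,u=np.mgrid[0:z.shape[0],0:z.shape[1]]
    p=np.stack([(u-c['cx'])/c['fx']*z,(v-c['cy'])/c['fy']*z,z],-1)
    return p@np.array(c['rotation']).T+np.array(c['eye'])
E
python3 - <<'E'
from h import *
print(finger_overhang, get_obs())
for n in ['scene','side','wrist']:
    c=capture(n); cv2.imwrite(f'pics/{n}0.png',c['frame']); print(n,c['eye'],np.round(c['rotation'],3).tolist(),c['fx'])
    np.savez(f'{n}0.npz',**c)
E
```

```text
pics
19.0 {'t': 0.0, 'qpos': array([-76.21545277,  19.12927971,   2.28278979,  84.01231666,
        -0.76765506,  76.96389684,  -3.35291689]), 'qvel': array([ 0.01720984,  0.01796932,  0.05071129,  0.0151609 ,  0.00506114,
       -0.05039872,  0.03613901]), 'joint_torque': array([-2.41035814e-04, -6.56333685e+01,  1.33543108e+00, -4.03817117e+01,
       -5.97734749e-02,  4.43462958e-02,  1.41255969e-04]), 'eef_pos': array([216.49706   , 612.41898841, 240.67602336]), 'tcp_rot': array([[-9.42823908e-01,  3.33291002e-01, -4.32342723e-04],
       [ 3.33291268e-01,  9.42822696e-01, -1.51514449e-03],
       [-9.73614920e-05, -1.57261050e-03, -9.99998759e-01]]), 'wrist_force': array([-0.16593097, -0.18932351,  0.61735092]), 'moment': array([-0.01923729,  0.00023699, -0.02238167]), 'grip_width': 86.9600360383089}
scene [ -33.28017943 -711.36366544  826.03717706] [[0.752, -0.413, 0.513], [-0.659, -0.491, 0.57], [0.017, -0.767, -0.642]] 472.90900442930166
side [ 575.50619521 -953.80038001  496.57785901] [[0.999, 0.017, -0.036], [0.04, -0.426, 0.904], [-0.0, -0.904, -0.427]] 379.0533007615566
wrist [142.7748294  639.19049091 384.11541012] [[0.333, 0.905, 0.265], [0.943, -0.319, -0.094], [-0.001, 0.281, -0.96]] 330.58020612916704
```

View pics/scene0.png

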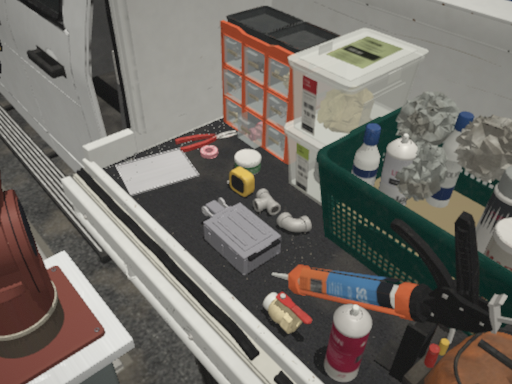

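View pics/side0.png

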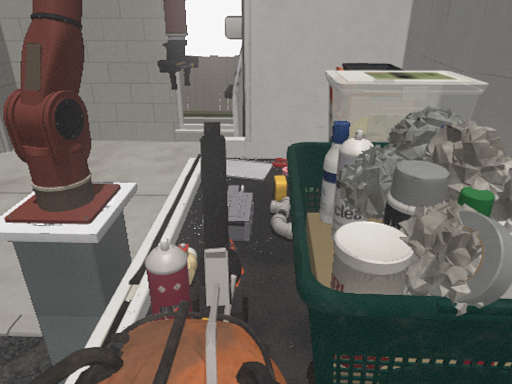

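View pics/wrist0.png

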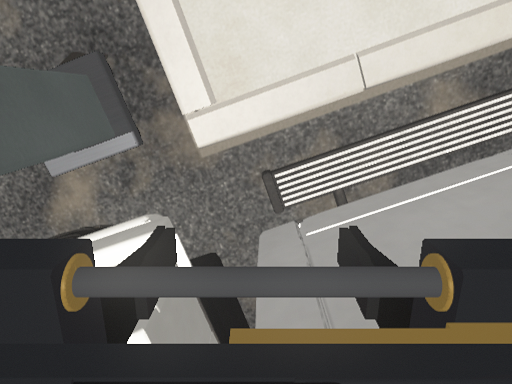

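The scene camera shows the case at about (242,237), with its catch nose at the upper left (212,207). The tray is at (157,171), the tape at (241,180), the tin at (247,160), the pipe fittings at (265,200) and (293,222), and the valve at (283,312). The arm is parked to the left, outside this view.

Run:
```python
from h import *
c=dict(np.load('scene0.npz')); P=pts(c)
f=cv2.resize(c['frame'][130:350,90:330],None,fx=3,fy=2.7*1,interpolation=cv2.INTER_CUBIC)
f=cv2.resize(c['frame'][140:340,100:330],None,fx=3,fy=3,interpolation=cv2.INTER_CUBIC)
cv2.imwrite('pics/crop0.png',f)
z=P[...,2]; ok=c['z_map']>0
m=ok&(z>48)&(z<70)
m[:190]=0;m[275:]=0;m[:,:195]=0;m[:,290:]=0
n,l,s,ce=cv2.connectedComponentsWithStats(m.astype(np.uint8))
for i in range(1,n):
    if s[i,4]>20: print(s[i],ce[i],np.median(P[l==i],0))
# print map of z around case
for v in range(196,275,4): print(v,' '.join('%4d'%z[v,u] for u in range(196,292,4)))
```

```text
[ 202  198   80   64 2782] [240.36700216 229.69015097] [ 473.17183868 -106.87397707   58.89674463]
196    0    3    2    0    0    0    0    2    0    1   -1    2    5   -2    0    1   25   31   29    0    1    0    0    1
200    2    1    4    0    3   -2   58    0   -1    1    0    0    0    0    0   34   35   29   31   34   -1    3    1    1
204   -1    3    0   56   58   54   44   54   -1    1    0   59    2    1    3   22   32   26   26   36   39    0   -2    3
208    1    1   60   53   56   57   57   55   58   57   58   61   56    2    0   10   20   17   27   28   17   22    4    0
212    0    4   47   55   46   58   57   58   58   59   60   64   61   58    4    1  826    0   -1   10    9   -1   -2    1
216    1    1    0   -1   59   59   59   61   61   60   62   62   59   62   58   59    1    1    0   -1   -1   34   40   38
220   -3    1    0   58   56   62   60   57   58   63   60   61   58   63   62   61   59    0    0    0    0   30   31   36
224    0    0   52   59   59   60   58   60   60   63   60   60   61   62   62   60   58   56    0    0    4   24   25   27
228    1 
[... 778 characters left out ...]
   31   44   55   57   57   56   56   56   57   50   30   28   11    4    0    1
256    1    0    2    0    0    0    0    3   15   30   42   52   56   58   57   52   33   24   18   10    0    0   -1    1
260   26   -3    0    0    0    1    0    0    4   14   34   40   51   44   51   36   20    9    3    0    0    1    1    0
264   30   26    0    4    0    2    1    0    0    3   21   28   39   31   32   13    2    0    2    0    0    0    0    0
268   30   30   28    0    0    0    0    2   -1    1    5   17   26   19    8    2    1   -2    0    0    2   -1    0    1
272   29   31   31   27    0   -1    0    0    2    1    0    0   15    3    1    0    1    1    0    0   -1    0    0   -1
```

View pics/crop0.png

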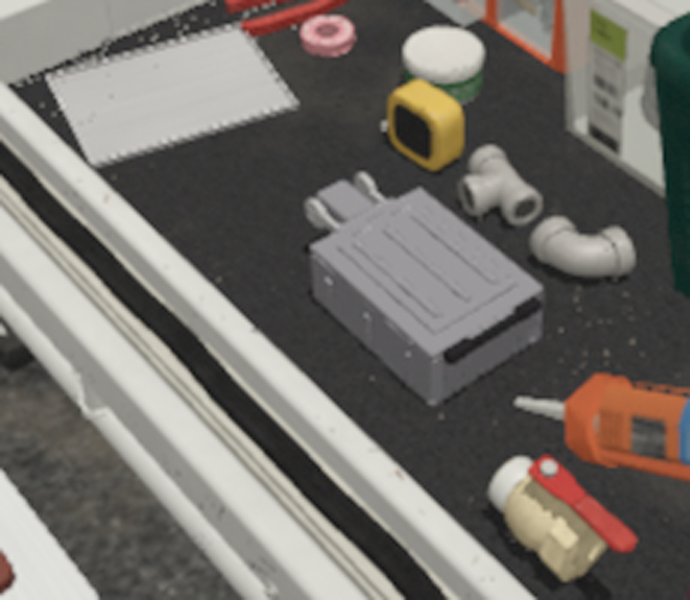

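Run:
```python
from h import *
c=dict(np.load('scene0.npz')); P=pts(c); z=P[...,2]; ok=c['z_map']>0
m=ok&(z>51)&(z<70); m[:190]=0;m[275:]=0;m[:,:195]=0;m[:,290:]=0
n,l,s,ce=cv2.connectedComponentsWithStats(m.astype(np.uint8)); m=l==1+np.argmax(s[1:,4])
q=P[m][:,:2].astype(np.float32)
# raster top-down, open to remove nose
r=np.zeros((400,400),np.uint8)
for x,y in q: 
    cv2.circle(r,(int(x-300),int(y+300)),2,255,-1)
body=cv2.morphologyEx(r,cv2.MORPH_OPEN,np.ones((75,75),np.uint8))
cv2.imwrite('pics/top.png',np.hstack([r,body]))
yx=np.argwhere(body); rect=cv2.minAreaRect(yx[:,::-1].astype(np.float32)); print('body',rect, np.array(rect[0])+[300,-300])
print('all',cv2.minAreaRect(q))
# tray: bright region
f=c['frame']; g=f.min(2)
t=((g>140)&ok&(z<15)).astype(np.uint8); t[:140]=0; t[205:]=0; t[:,:105]=0; t[:,205:]=0
n,l,s,ce=cv2.connectedComponentsWithStats(t); i=1+np.argmax(s[1:,4]); print(s[i],np.median(P[l==i],0))
tq=P[l==i][:,:2].astype(np.float32); print('tray',cv2.minAreaRect(tq), tq.mean(0))
print('corners',cv2.boxPoints(cv2.minAreaRect(tq)))
for (u,v) in [(241,180),(247,155),(265,200),(293,222),(283,312),(208,152),(120,185),(180,240),(150,215),(225,135),(190,143),(110,150)]: print((u,v),P[v,u].round())
```

```text
body ((0.0, 0.0), (0.0, 0.0), 0.0) [ 300. -300.]
all ((478.7677917480469, -83.87789154052734), (212.63818359375, 113.72013092041016), 89.29879760742188)
[ 115  148   84   47 2218] [479.13319661 282.14462526   3.90322011]
tray ((485.91900634765625, 284.7489318847656), (169.24696350097656, 205.5116424560547), 76.6231918334961) [480.2663  283.01797]
corners [[366.373   226.1943 ]
 [566.309   178.64835]
 [605.465   343.30356]
 [405.529   390.84952]]
(241, 180) [597.  41.  56.]
(247, 155) [698. 134.  40.]
(265, 200) [610. -40.  32.]
(293, 222) [ 604. -148.   36.]
(283, 312) [ 397. -328.   45.]
(208, 152) [653. 264.   1.]
(120, 185) [371. 293.   1.]
(180, 240) [375.   6.   4.]
(150, 215) [368. 131.   3.]
(225, 135) [747. 299.   6.]
(190, 143) [642. 342.  -1.]
(110, 150) [408. 403.  43.]
```

View pics/top.png

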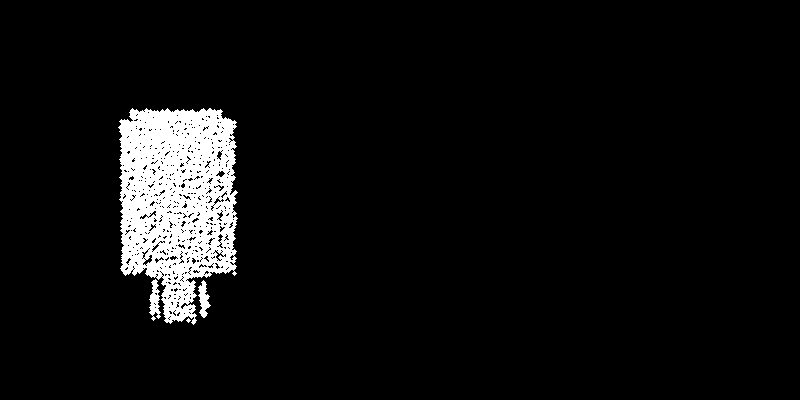

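Seen from above, the case's catch faces world +y, so case x is roughly world -y. I'll fit the lid edges more precisely, plus the tray, whose mask included some clutter.

Run:
```python
from h import *
c=dict(np.load('scene0.npz')); P=pts(c); z=P[...,2]; ok=c['z_map']>0
m=ok&(z>51)&(z<70); m[:190]=0;m[275:]=0;m[:,:195]=0;m[:,290:]=0
n,l,s,ce=cv2.connectedComponentsWithStats(m.astype(np.uint8)); m=l==1+np.argmax(s[1:,4])
q=P[m][:,:2]
def edge(lo,hi,ax,fn):
    X=[];Y=[]
    for a in np.arange(lo,hi,5):
        b=q[(q[:,ax]>=a)&(q[:,ax]<a+5)]
        if len(b)>3: X.append(a+2.5);Y.append(fn(b[:,1-ax]))
    k=np.polyfit(X,Y,1); r=np.array(Y)-np.polyval(k,X); k=np.polyfit(np.array(X)[abs(r)<2.5],np.array(Y)[abs(r)<2.5],1); return k,r.std()
for a in [(-165,-45,1,np.min),(-165,-45,1,np.max)]:
    k,s_=edge(*a); print('x edge slope deg',np.degrees(np.arctan(k[0])),'x at y=-110',np.polyval(k,-110),s_)
for a in [(430,450,0,np.max),(510,530,0,np.max),(430,530,0,np.min)]:
    k,s_=edge(*a); print('y edge',np.degrees(np.arctan(k[0])),np.polyval(k,478),s_)
b=q[(q[:,1]>-24)]; print('nose',b.min(0),b.max(0)); 
for lo,hi in [(440,459),(460,495),(496,520)]:
    d=b[(b[:,0]>lo)&(b[:,0]<hi)]; print(lo,hi,d.min(0),d.max(0),len(d))
f=c['frame'];hsv=cv2.cvtColor(f,cv2.COLOR_BGR2HSV)
print(f[185,120],f[160,150],f[175,185],f[148,110])
t=((f.min(2)>120)&ok&(z<14)).astype(np.uint8)
w=P[...,:2]; t[(w[...,0]<355)|(w[...,0]>620)|(w[...,1]<150)|(w[...,1]>420)]=0
t=cv2.morphologyEx(t,cv2.MORPH_OPEN,np.ones((3,3),np.uint8))
cs,_=cv2.findContours(t,cv2.RETR_EXTERNAL,cv2.CHAIN_APPROX_NONE); k=max(cs,key=cv2.contourArea)
ap=cv2.approxPolyDP(k,5,True)[:,0]; print(ap.tolist(),[P[v,u].round().tolist() for u,v in ap])
big=cv2.resize(f[130:210,90:220],None,fx=6,fy=6,interpolation=cv2.INTER_CUBIC)
cv2.drawContours(big,[((k-[90,130])*6+3)],-1,(0,0,255),1); cv2.imwrite('pics/tray.png',big)
```

```text
x edge slope deg 0.7462292581041667 x at y=-110 422.7464298352266 0.56567704710278
x edge slope deg 0.11190831970235834 x at y=-110 533.3499201296781 1.4077316570666505
y edge 4.099990053659476 -24.169453093249444 1.7006900403089957
y edge -0.8209514536613192 -28.420737329277365 0.602746826169724
y edge -0.026562789181944126 -188.49550368498493 1.9824310290665055
nose [451.11850075 -23.68616945] [508.57125476  22.27133248]
440 459 [451.11850075 -22.58960179] [458.90633115  18.07878472] 43
460 495 [463.40407191 -23.68616945] [494.81416081  22.27133248] 150
496 520 [500.21422649 -17.2069342 ] [508.57125476  15.91848997] 39
[52 52 53] [190 193 195] [191 194 196] [151 158 158]
[[197, 171], [179, 149], [116, 165], [130, 194]] [[574.0, 212.0, -3.0], [592.0, 328.0, 5.0], [404.0, 373.0, 8.0], [368.0, 231.0, 9.0]]
```

View pics/tray.png

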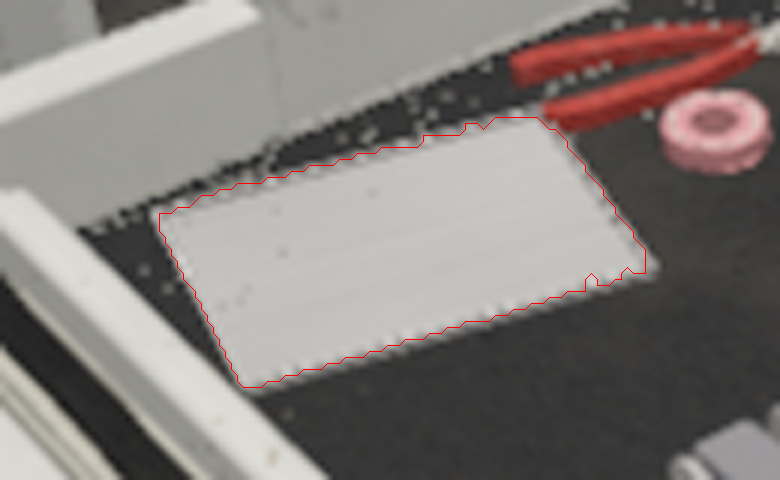

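Run:
```python
from h import *
c=dict(np.load('scene0.npz')); R=c['rotation'];e=c['eye']
def ray(u,v,z):
    d=R@np.array([(u-c['cx'])/c['fx'],(v-c['cy'])/c['fy'],1]); return e+d*(z-e[2])/d[2]
q=np.array([ray(90+a/6-.5,130+b/6-.5,6)[:2] for a,b in [(155,213),(538,115),(650,268),(243,388)]])
print(q.round(), q.mean(0), [np.linalg.norm(q[i]-q[i-1]).round() for i in range(4)])
for i,j in [(0,1),(3,2)]: d=q[j]-q[i]; print(np.degrees(np.arctan2(d[1],d[0])))
for i,j in [(0,3),(1,2)]: d=q[j]-q[i]; print(np.degrees(np.arctan2(d[1],d[0])))
o=get_obs(); T=o['tcp_rot']; p=o['eef_pos']
for w in [(330,400,240),(400,250,220),(440,100,200),(479.5,6,160)]: print(w,(T.T@(np.array(w)-p)).round(1))
Tt=np.array([[0,1,0],[1,0,0],[0,0,-1]]).astype(float); from scipy.spatial.transform import Rotation as Ro
print(Ro.from_matrix(T.T@Tt).as_rotvec())
```

```text
[[404. 377.]
 [593. 329.]
 [561. 189.]
 [369. 234.]] [481.73752348 282.09776241] [np.float64(148.0), np.float64(195.0), np.float64(143.0), np.float64(197.0)]
-14.458473266311062
-13.2638927288396
-103.50688226094583
-102.80265645528391
(330, 400, 240) [-177.8 -162.5    1.1]
(400, 250, 220) [-293.8 -280.6   21.3]
(440, 100, 200) [-381.5 -408.7   41.4]
(479.5, 6, 160) [-450.1 -484.1   81.5]
[-1.01052248e-03  8.22077658e-04  1.23096083e+00]
```

drive_tool --motion '[1, -20, -18, 0, 0, 0, 0.04, 1, -50, -45, 0, 0, 0, 0.1, 1, -85, -77, 0, 0, 0, 0.17, 1, -120, -108, 0, 0, 0, 0.24, 1, -155, -140, 0, 0, 0, 0.31, 1, -178, -163, 0, 0, 0, 0.36, 1, -205, -190, 5, 0, 0, 0.43, 1, -235, -220, 10, 0, 0, 0.51, 1, -265, -250, 15, 0, 0, 0.59, 1, -285, -272, 20, 0, 0, 0.66, 1, -294, -280, 21, 0, 0, 0.67, 1, -294, -280, 21, 0, 0, 0.67]' --newtons 30

```text
t: 1.35
eef_pos: [400.9, 249.6, 220.2]
tcp_rot: [[-0.531, 0.848, -0.0], [0.848, 0.531, -0.001], [-0.001, -0.001, -1.0]]
wrist_force: [-0.3, 1.2, 0.6]
grip_width: 87.0
```

```bash
cat > rel.py <<'E'
from h import *
from scipy.spatial.transform import Rotation as Ro
def rel(ws,Tt=np.array([[0,1,0],[1,0,0],[0,0,-1.]])):
    o=get_obs(); T=o['tcp_rot']; p=o['eef_pos']; print('t',round(o['t'],2),'p',p.round(1),'w',round(o['grip_width'],1),'F',o['wrist_force'].round(1),'q',o['qpos'].round(0))
    for w in ws: print(w,(T.T@(np.array(w)-p)).round(1))
    print('rv',Ro.from_matrix(T.T@Tt).as_rotvec().round(3))
E
python3 -c "
from rel import *
rel([(440,100,200),(479.5,30,170)])"
```

```text
t 1.35 p [400.9 249.6 220.2] w 87.0 F [-0.3  1.2  0.6] q [-57.  -2.  19. 110.   1.  71.  -6.]
(440, 100, 200) [-147.5  -46.2   20.3]
(479.5, 30, 170) [-227.8  -49.8   50.4]
rv [-0.001  0.001  0.559]
```

drive_tool --motion '[1, -20, -8, 3, 0, 0, 0.05, 1, -50, -18, 8, 0, 0, 0.14, 1, -85, -28, 12, 0, 0, 0.23, 1, -120, -38, 17, 0, 0, 0.32, 1, -150, -46, 23, 0, 0, 0.4, 1, -185, -48, 35, 0, 0, 0.48, 1, -215, -50, 46, 0, 0, 0.54, 1, -228, -50, 50, 0, 0, 0.559, 1, -228, -50, 50, 0, 0, 0.559, 1, -228, -50, 50, 0, 0, 0.559]'

```text
t: 2.35
eef_pos: [479.3, 31.3, 170.5]
tcp_rot: [[-0.003, 1.0, -0.001], [1.0, 0.003, -0.001], [-0.001, -0.001, -1.0]]
wrist_force: [0.2, 0.6, 0.2]
grip_width: 86.8
```

```bash
python3 -c "
from rel import *
rel([(479.5,6,100),(479.5,6,52)])
c=capture('wrist'); np.savez('w1.npz',**c); cv2.imwrite('pics/w1.png',c['frame']); print(c['eye'])
"
```

```text
t 2.35 p [479.3  31.3 170.5] w 86.8 F [0.2 0.6 0.2] q [-42.   1.  34. 114.  -1.  65.  -8.]
(479.5, 6, 100) [-25.3   0.2  70.5]
(479.5, 6, 52) [-25.2   0.2 118.5]
rv [-0.001  0.001  0.003]
[478.32133014 109.56091706 313.76671239]
```

View pics/w1.png

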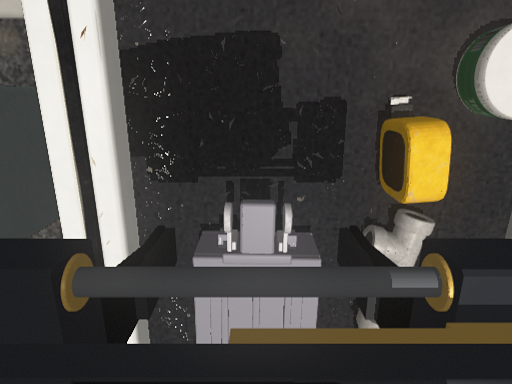

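The wrist view shows the nose, with its tip near row 200, and the tabs at (229,218) and (288,218). I'll measure them.

Run:
```python
from h import *
c=dict(np.load('w1.npz'));P=pts(c);z=P[...,2]
m=(c['z_map']>0)&(z>44)&(z<66)&(P[...,1]>-20)&(P[...,1]<40)&(P[...,0]>440)&(P[...,0]<520)
q=P[m]
for lo,hi in [(440,461),(462,497),(499,520)]:
    d=q[(q[:,0]>lo)&(q[:,0]<hi)]; print(np.percentile(d,[1,50,99],axis=0).round(1).tolist(),len(d))
cv2.imwrite('pics/w1c.png',cv2.resize(c['frame'][170:260,190:330],None,fx=5,fy=5,interpolation=cv2.INTER_CUBIC))
```

```text
[[450.2, -19.4, 46.3], [454.7, 6.2, 55.5], [459.5, 21.3, 63.4]] 381
[[464.2, -19.5, 47.1], [478.6, 4.1, 56.7], [493.4, 23.5, 58.2]] 1826
[[499.5, -19.2, 45.6], [502.6, 7.2, 56.4], [506.6, 20.7, 63.6]] 362
```

View pics/w1c.png

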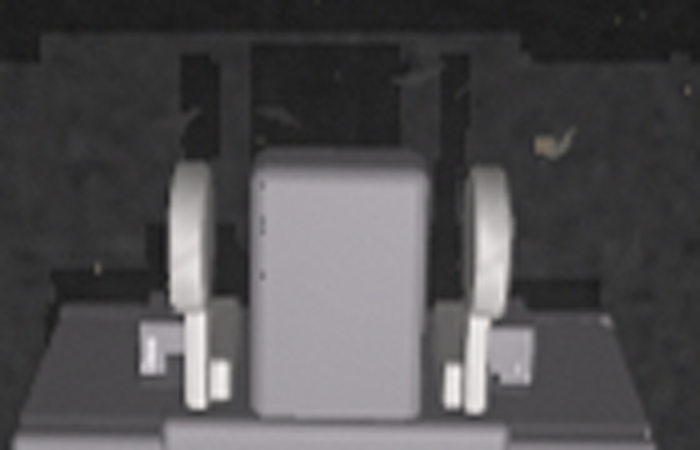

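drive_tool --motion '[1, -12, -0.5, 15, 0, 0, 0.003, 1, -23, -0.5, 40, 0, 0, 0.003, 1, -23, -0.5, 65, 0, 0, 0.003, 1, -23, -0.5, 88, 0, 0, 0.003, 1, -23, -0.5, 105, 0, 0, 0.003, 1, -23, -0.5, 114, 0, 0, 0.003, 1, -23, -0.5, 118, 0, 0, 0.003, 1, -23, -0.5, 118, 0, 0, 0.003, 1, -23, -0.5, 118, 0, 0, 0.003]'

```text
t: 3.3
eef_pos: [479.3, 8.9, 53.4]
tcp_rot: [[-0.001, 1.0, 0.001], [1.0, 0.001, -0.0], [-0.0, 0.001, -1.0]]
wrist_force: [0.0, 1.2, 1.3]
grip_width: 87.2
```

```bash
python3 -c "
from rel import *
rel([(478.7,8,52)])
c=capture('wrist'); cv2.imwrite('pics/w2.png',c['frame'])
c=capture('scene'); cv2.imwrite('pics/s2.png',cv2.resize(c['frame'][150:290,150:330],None,fx=4,fy=4))
"
```

```text
t 3.3 p [479.3   8.9  53.4] w 87.2 F [0.  1.2 1.3] q [-38.  12.  35. 120.  -9.  50.   2.]
(478.7, 8, 52) [-0.9 -0.6  1.4]
rv [0.001 0.    0.001]
```

View pics/w2.png

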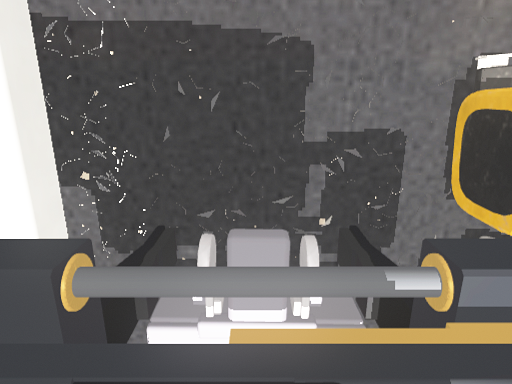

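View pics/s2.png

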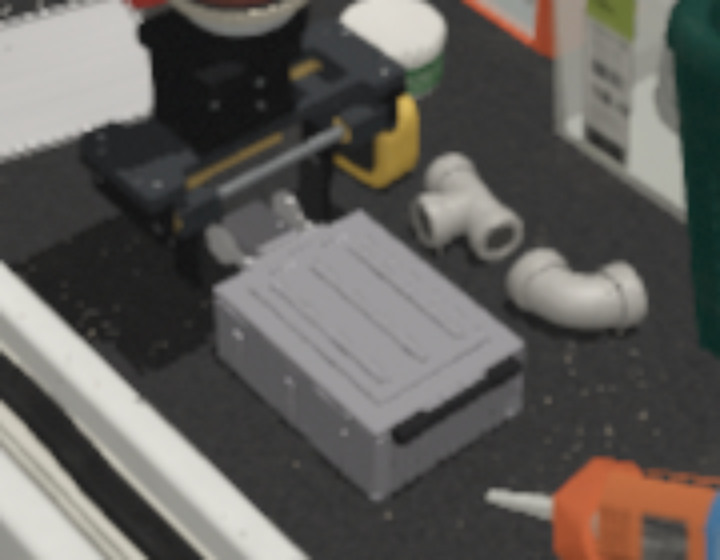

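The fingers straddle both tabs at (208,255) and (310,255), and nothing else is in the way. Squeezing now.

drive_tool --motion '[0.4, 0, -0.5, 1, 0, 0, 0, 0.3, 0, -0.5, 1, 0, 0, 0, 0.2, 0, -0.5, 1, 0, 0, 0, 0.1, 0, -0.5, 1, 0, 0, 0, -0.1, 0, -0.5, 1, 0, 0, 0, -0.3, 0, -0.5, 1, 0, 0, 0, -0.3, 0, -0.5, 1, 0, 0, 0, -0.3, 0, -0.5, 1, 0, 0, 0]' --newtons 30

```text
t: 4.2
eef_pos: [479.9, 8.8, 52.9]
tcp_rot: [[-0.0, 1.0, 0.003], [1.0, 0.0, 0.0], [0.0, 0.003, -1.0]]
wrist_force: [3.4, -0.0, 2.6]
grip_width: 41.2
```

```bash
python3 -c "
from rel import *
rel([(478.7,8,52)])"
```

```text
t 4.2 p [479.9   8.8  52.9] w 41.2 F [ 3.4 -0.   2.6] q [-38.  12.  35. 120.  -9.  50.   2.]
(478.7, 8, 52) [-0.8 -1.2  0.9]
rv [ 0.003 -0.     0.   ]
```

Width is 41 mm, so the tabs are fully in, and the wrist feels the lid pushing up. I'll compute the arc about the hinge for the slow rise.

```bash
cat > arc.py <<'E'
import sys
from rel import *
a0,hy,hz=-182.,50.,0
def arc(ths,H=(-182.,50.)):
    o=get_obs();p=o['eef_pos'];T=o['tcp_rot']
    d=np.array([p[1]-H[0],p[2]-H[1]]); th0=np.arctan2(d[1],d[0]); r=np.hypot(*d)
    print('p',p.round(1),'r',r.round(1),'th',th0.round(3),'w',o['grip_width'].round(1),'F',o['wrist_force'].round(1),'t',round(o['t'],2))
    for t in ths:
        w=np.array([479.5,H[0]+r*np.cos(th0+t),H[1]+r*np.sin(th0+t)]); print(round(t,3),(T.T@(w-p)).round(1))
E
python3 -c "
from arc import *
arc([.02,.05,.09,.13,.17,.21,.25,.29,.33,.37,.41,.45])"
```

```text
Traceback (most recent call last):
  File "arc.py", line 7, in arc
    print('p',p.round(1),'r',r.round(1),'th',th0.round(3),'w',o['grip_width'].round(1),'F',o['wrist_force'].round(1),'t',round(o['t'],2))
                                                              ^^^^^^^^^^^^^^^^^^^^^
AttributeError: 'float' object has no attribute 'round'
```

```bash
sed -i "s/o\['grip_width'\].round(1)/round(o['grip_width'],1)/" arc.py
python3 -c "
from arc import *
arc([.02,.05,.09,.13,.17,.21,.25,.29,.33,.37,.41,.45])"
```

```text
p [479.9   8.8  52.9] r 190.8 th 0.015 w 41.2 F [ 3.4 -0.   2.6] t 4.2
0.02 [-0.1 -0.4 -3.8]
0.05 [-0.4 -0.4 -9.5]
0.09 [ -1.   -0.4 -17.1]
0.13 [ -2.   -0.3 -24.7]
0.17 [ -3.2  -0.3 -32.2]
0.21 [ -4.8  -0.3 -39.7]
0.25 [ -6.7  -0.3 -47.1]
0.29 [ -8.8  -0.3 -54.4]
0.33 [-11.2  -0.2 -61.7]
0.37 [-14.   -0.2 -68.8]
0.41 [-17.   -0.2 -75.8]
0.45 [-20.3  -0.2 -82.7]
```

drive_tool --motion '[-0.3, 0, -0.4, -4, 0, 0, 0, -0.3, -0.4, -0.4, -9.5, 0, 0, 0, -0.3, -1, -0.4, -17, 0, 0, 0, -0.3, -2, -0.3, -24.5, 0, 0, 0, -0.3, -3.2, -0.3, -32, 0, 0, 0, -0.3, -4.8, -0.3, -39.5, 0, 0, 0, -0.3, -6.7, -0.3, -47, 0, 0, 0, -0.3, -6.7, -0.3, -47, 0, 0, 0]'

```text
t: 5.0
eef_pos: [479.8, 2.4, 101.1]
tcp_rot: [[-0.001, 1.0, 0.004], [1.0, 0.001, 0.001], [0.001, 0.004, -1.0]]
wrist_force: [4.4, 2.5, 2.2]
grip_width: 41.3
```

```bash
python3 -c "
from arc import *
arc(np.arange(1,13)*.04)
c=capture('scene'); cv2.imwrite('pics/s3.png',cv2.resize(c['frame'][130:290,150:330],None,fx=3,fy=3))
"
```

```text
p [479.8   2.4 101.1] r 191.4 th 0.27 w 41.3 F [4.4 2.5 2.2] t 5.0
0.04 [-2.2 -0.3 -7.3]
0.08 [ -4.7  -0.2 -14.6]
0.12 [ -7.4  -0.2 -21.7]
0.16 [-10.5  -0.2 -28.7]
0.2 [-13.8  -0.2 -35.6]
0.24 [-17.4  -0.1 -42.4]
0.28 [-21.2  -0.1 -49. ]
0.32 [-25.4  -0.1 -55.5]
0.36 [-29.7  -0.1 -61.7]
0.4 [-34.4  -0.  -67.8]
0.44 [-39.2  -0.  -73.7]
0.48 [-44.3  -0.  -79.4]
```

View pics/s3.png

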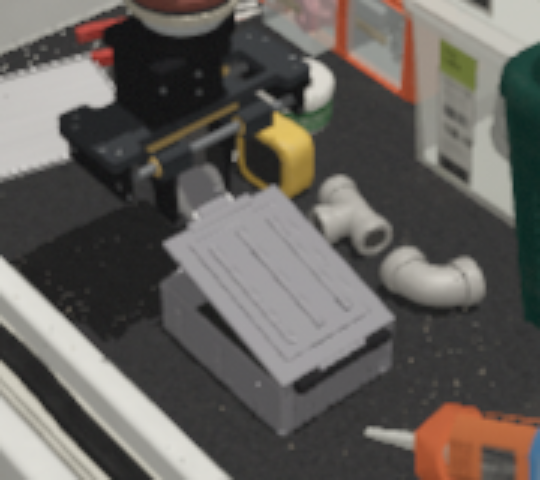

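The lid is up about 0.25 rad and held in the grip, and the forces are small. Continuing.

drive_tool --motion '[-0.3, -2.2, 0, -7.3, 0, 0, 0, -0.3, -4.7, 0, -14.6, 0, 0, 0, -0.3, -7.4, 0, -21.7, 0, 0, 0, -0.3, -10.5, 0, -28.7, 0, 0, 0, -0.3, -13.8, 0, -35.6, 0, 0, 0, -0.3, -17.4, 0, -42.4, 0, 0, 0, -0.3, -21.2, 0, -49, 0, 0, 0, -0.3, -25.4, 0, -55.5, 0, 0, 0, -0.3, -29.7, 0, -61.7, 0, 0, 0, -0.3, -34.4, 0, -67.8, 0, 0, 0, -0.3, -39.2, 0, -73.7, 0, 0, 0, -0.3, -44.3, 0, -79.4, 0, 0, 0]'

```text
t: 6.25
eef_pos: [479.2, -41.3, 179.9]
tcp_rot: [[-0.001, 1.0, 0.003], [1.0, 0.001, 0.002], [0.002, 0.003, -1.0]]
wrist_force: [2.8, 5.3, 2.9]
grip_width: 41.4
```

```bash
python3 -c "
from arc import *
arc(np.arange(1,13)*.04)
"
```

```text
p [479.2 -41.3 179.9] r 191.5 th 0.746 w 41.4 F [2.8 5.3 2.9] t 6.25
0.04 [-5.3  0.3 -5.5]
0.08 [-10.8   0.3 -10.8]
0.12 [-16.5   0.4 -15.9]
0.16 [-22.5   0.4 -20.8]
0.2 [-28.6   0.4 -25.4]
0.24 [-34.9   0.4 -29.8]
0.28 [-41.3   0.4 -33.9]
0.32 [-47.9   0.4 -37.8]
0.36 [-54.7   0.4 -41.3]
0.4 [-61.6   0.4 -44.7]
0.44 [-68.7   0.4 -47.7]
0.48 [-75.8   0.4 -50.4]
```

drive_tool --motion '[-0.3, -5, 0, -5.8, 0, 0, 0, -0.3, -10.2, 0, -11.3, 0, 0, 0, -0.3, -16, 0, -16.5, 0, 0, 0, -0.3, -22, 0, -21.5, 0, 0, 0, -0.3, -28, 0, -26, 0, 0, 0, -0.3, -34.5, 0, -30.5, 0, 0, 0, -0.3, -41, 0, -34.7, 0, 0, 0, -0.3, -47.5, 0, -38.5, 0, 0, 0, -0.3, -54.3, 0, -42.2, 0, 0, 0, -0.3, -61.3, 0, -45.5, 0, 0, 0, -0.3, -68.5, 0, -48.5, 0, 0, 0, -0.3, -75.5, 0, -51.3, 0, 0, 0]'

```text
t: 7.45
eef_pos: [478.2, -117.3, 231.1]
tcp_rot: [[-0.001, 1.0, 0.001], [1.0, 0.001, 0.002], [0.002, 0.001, -1.0]]
wrist_force: [-5.3, 1.0, 1.2]
grip_width: 41.4
```

```bash
python3 -c "
from arc import *
arc(np.arange(1,14)*.04)
"
```

```text
p [ 478.2 -117.3  231.1] r 192.3 th 1.228 w 41.4 F [-5.3  1.   1.2] t 7.45
0.04 [-7.3  1.3 -2.5]
0.08 [-14.7   1.2  -4.6]
0.12 [-22.1   1.2  -6.5]
0.16 [-29.7   1.2  -8.1]
0.2 [-37.2   1.2  -9.3]
0.24 [-44.9   1.2 -10.3]
0.28 [-52.5   1.2 -11. ]
0.32 [-60.2   1.2 -11.3]
0.36 [-67.9   1.2 -11.4]
0.4 [-75.6   1.2 -11.1]
0.44 [-83.3   1.2 -10.5]
0.48 [-90.9   1.2  -9.6]
0.52 [-98.5   1.1  -8.5]
```

drive_tool --motion '[-0.3, -7.3, 0.6, -2.5, 0, 0, 0, -0.3, -14.7, 1.2, -4.6, 0, 0, 0, -0.3, -22.1, 1.2, -6.5, 0, 0, 0, -0.3, -29.7, 1.2, -8.1, 0, 0, 0, -0.3, -37.2, 1.2, -9.3, 0, 0, 0, -0.3, -44.9, 1.2, -10.3, 0, 0, 0, -0.3, -52.5, 1.2, -11, 0, 0, 0, -0.3, -60.2, 1.2, -11.3, 0, 0, 0, -0.3, -67.9, 1.2, -11.4, 0, 0, 0, -0.3, -75.6, 1.2, -11.1, 0, 0, 0, -0.3, -82, 1.2, -10.7, 0, 0, 0, -0.3, -87, 1.2, -10.1, 0, 0, 0]'

```text
t: 8.65
eef_pos: [477.1, -205.6, 240.3]
tcp_rot: [[0.0, 1.0, -0.004], [1.0, -0.0, 0.003], [0.003, -0.004, -1.0]]
wrist_force: [-10.9, 0.8, 3.5]
grip_width: 41.5
```

```bash
python3 -c "
from arc import *
arc(np.arange(1,10)*.02)
c=capture('scene'); cv2.imwrite('pics/s4.png',cv2.resize(c['frame'][100:290,150:350],None,fx=3,fy=3))
"
```

```text
p [ 477.1 -205.6  240.3] r 191.7 th 1.694 w 41.5 F [-10.9   0.8   3.5] t 8.65
0.02 [-3.8  2.4  0.5]
0.04 [-7.6  2.4  1.1]
0.06 [-11.4   2.4   1.7]
0.08 [-15.1   2.4   2.4]
0.1 [-18.9   2.4   3.2]
0.12 [-22.6   2.4   4.1]
0.14 [-26.3   2.4   5.1]
0.16 [-30.    2.4   6.1]
0.18 [-33.7   2.4   7.2]
```

View pics/s4.png

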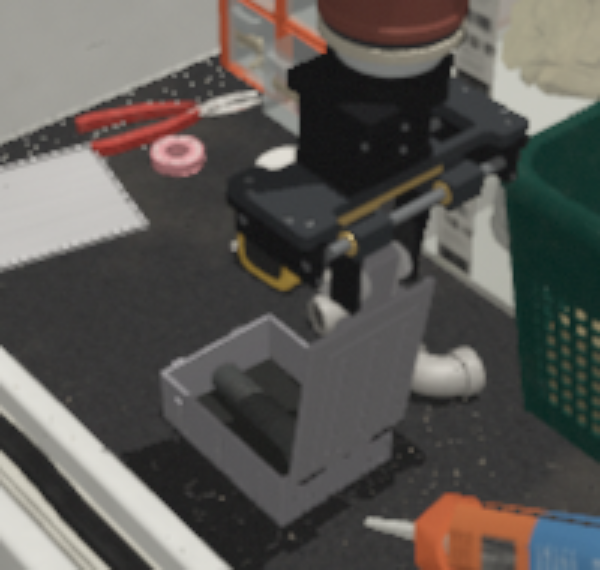

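drive_tool --motion '[-0.3, -3.8, -1, 0.5, 0, 0, 0, -0.3, -7.6, -1.5, 1.1, 0, 0, 0, -0.3, -11, -1.5, 1.7, 0, 0, 0, -0.3, -14, -1.5, 2.2, 0, 0, 0, -0.3, -16, -1.5, 2.6, 0, 0, 0, -0.3, -17, -1.5, 2.8, 0, 0, 0, -0.3, -17, -1.5, 2.8, 0, 0, 0, -0.3, -17, -1.5, 2.8, 0, 0, 0]'

```text
t: 9.5
eef_pos: [476.7, -220.7, 237.8]
tcp_rot: [[-0.002, 1.0, -0.003], [1.0, 0.002, 0.006], [0.006, -0.003, -1.0]]
wrist_force: [-0.3, 11.6, 5.8]
grip_width: 41.4
```

```bash
python3 -c "
from arc import *
arc([.02,.04])
c=capture('scene'); P=pts(c)
cv2.imwrite('pics/s5.png',cv2.resize(c['frame'][100:290,150:350],None,fx=3,fy=3))
m=(P[...,2]>60)&(P[...,2]<190)&(P[...,0]>428)&(P[...,0]<525)&(P[...,1]<-150)&(P[...,1]>-250)&(c['z_map']>0)
m[:190]=0
q=P[m]; k=np.polyfit(q[:,2],q[:,1],1); r=q[:,1]-np.polyval(k,q[:,2]); q=q[abs(r)<6]; k=np.polyfit(q[:,2],q[:,1],1); print(len(q),k,'lid',np.pi/2-np.arctan(k[0]))
"
```

```text
p [ 476.7 -220.7  237.8] r 191.8 th 1.774 w 41.4 F [-0.3 11.6  5.8] t 9.5
0.02 [-3.8  2.8  0.8]
0.04 [-7.5  2.8  1.6]
1018 [  -0.21462764 -180.99769651] lid 1.7822165470213545
```

View pics/s5.png

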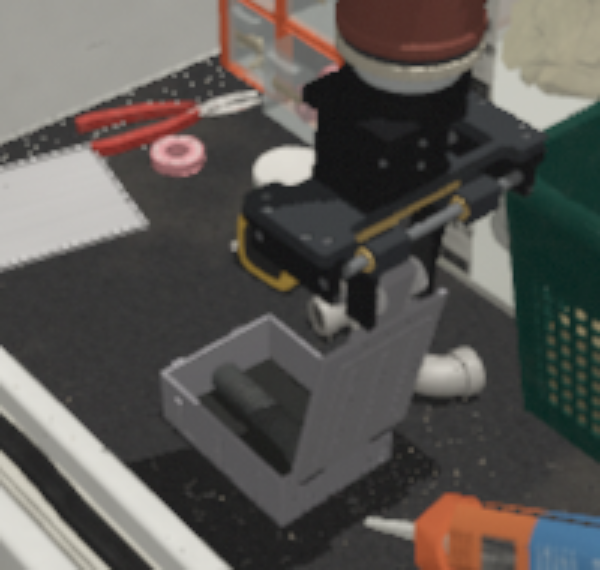

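The lid is at its stop: the fitted angle is about 1.78 rad and the wrist feels an 11.6 N reaction. I'll ease off, open and rise clear.

drive_tool --motion '[-0.3, 1.5, 0, 0, 0, 0, 0, -0.3, 1.5, 0, 0, 0, 0, 0, 0.2, 1.5, 0, 0, 0, 0, 0, 0.6, 1.5, 0, 0, 0, 0, 0, 0.6, 1.5, 0, 0, 0, 0, 0, 0.6, 1.5, 0, 0, 0, 0, 0, 0.6, 1.5, 0, -15, 0, 0, 0, 0.6, 1.5, 0, -40, 0, 0, 0, 0.6, 1.5, 0, -65, 0, 0, 0, 0.6, 1.5, 0, -80, 0, 0, 0, 0.6, 1.5, 0, -80, 0, 0, 0]'

```text
t: 10.65
eef_pos: [477.8, -220.8, 319.8]
tcp_rot: [[-0.002, 1.0, 0.001], [1.0, 0.002, 0.005], [0.005, 0.001, -1.0]]
wrist_force: [-0.1, -0.5, -1.7]
grip_width: 69.9
```

```bash
python3 -c "
from rel import *
rel([(478,-60,318),(478,-60,200)])
c=capture('scene'); P=pts(c); np.savez('s6.npz',**c)
cv2.imwrite('pics/s6.png',cv2.resize(c['frame'][100:290,150:350],None,fx=3,fy=3))
m=(P[...,2]>60)&(P[...,2]<190)&(P[...,0]>428)&(P[...,0]<525)&(P[...,1]<-150)&(P[...,1]>-250)&(c['z_map']>0)
m[:190]=0
q=P[m]; k=np.polyfit(q[:,2],q[:,1],1); r=q[:,1]-np.polyval(k,q[:,2]); q=q[abs(r)<6]; k=np.polyfit(q[:,2],q[:,1],1); print(len(q),k,'lid',np.pi/2-np.arctan(k[0]))
"
```

```text
t 10.65 p [ 477.8 -220.8  319.8] w 69.9 F [-0.1 -0.5 -1.7] q [-27.   2.  49.  96.  -2.  83.  22.]
(478, -60, 318) [160.8   0.5   2.5]
(478, -60, 200) [160.2   0.4 120.5]
rv [ 0.001 -0.005  0.002]
1097 [  -0.18263365 -182.51968055] lid 1.7514390816538898
```

View pics/s6.png

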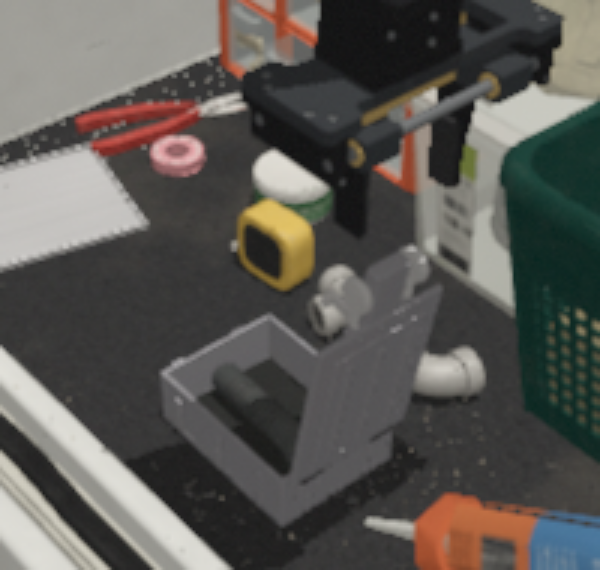

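The lid stays open at 1.75. Next I'll move to y≈-60 at z≈200 and look into the case.

drive_tool --motion '[0.6, 25, 0, 0, 0, 0, 0, 0.6, 65, 0, 0, 0, 0, 0, 0.6, 105, 0, 0, 0, 0, 0, 0.6, 145, 0, 15, 0, 0, 0, 0.6, 172, 0, 45, 0, 0, 0, 0.6, 180, 0, 80, 0, 0, 0, 0.6, 180, 0, 105, 0, 0, 0, 0.6, 180, 0, 120, 0, 0, 0, 0.6, 180, 0, 120, 0, 0, 0, 0.6, 180, 0, 120, 0, 0, 0]'

```text
t: 11.7
eef_pos: [476.5, -40.1, 199.0]
tcp_rot: [[-0.002, 1.0, -0.002], [1.0, 0.002, 0.005], [0.005, -0.002, -1.0]]
wrist_force: [-0.0, -0.0, 0.6]
grip_width: 69.7
```

```bash
python3 -c "
from rel import *
rel([])
c=capture('wrist'); np.savez('w7.npz',**c); cv2.imwrite('pics/w7.png',c['frame']); print(c['eye'])
"
```

```text
t 11.7 p [476.5 -40.1 199. ] w 69.7 F [-0.  -0.   0.6] q [-37.  -1.  37. 112.   0.  69.  -0.]
rv [-0.002 -0.005  0.002]
[475.78158712  37.36495089 342.7162402 ]
```

View pics/w7.png

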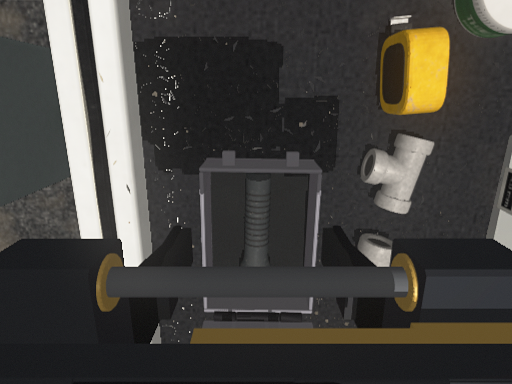

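The wrist view shows the torch's ribbed body at (257,178–245), widening to the head near row 255, central in the case.

Run:
```python
from h import *
for n in ['w7.npz','s6.npz']:
    c=dict(np.load(n));P=pts(c)
    m=(c['z_map']>0)&(P[...,2]>10)&(P[...,2]<48)&(P[...,0]>434)&(P[...,0]<522)&(P[...,1]>-170)&(P[...,1]<-38)
    q=P[m]; print(n,len(q))
    for y in range(-175,-30,10):
        d=q[(q[:,1]>=y)&(q[:,1]<y+10)]
        if len(d)>4: print(y+5,len(d),'x',np.percentile(d[:,0],[2,50,98]).round(1),'z',np.percentile(d[:,2],[50,97]).round(1))
    print(np.percentile(q[:,1],[1,99]))
```

```text
w7.npz 2222
-140 17 x [457.5 459.9 489.8] z [24.1 28.5]
-130 221 x [459.8 473.7 487. ] z [32. 35.]
-120 205 x [462.  473.7 486.2] z [32.  34.2]
-110 214 x [462.  474.2 486.2] z [32.2 34.6]
-100 219 x [462.1 474.7 487.1] z [32.1 34.6]
-90 223 x [462.7 474.6 487. ] z [32.1 34.6]
-80 230 x [463.4 475.6 486.8] z [32.1 34.8]
-70 236 x [463.4 475.6 487.7] z [32.3 34.6]
-60 245 x [463.4 475.6 487.6] z [32.2 34.7]
-50 238 x [464.6 476.  487.5] z [32.  34.5]
-40 174 x [464.6 476.5 488.4] z [32.1 34.3]
[-134.48071965  -38.83957404]
s6.npz 379
-150 5 x [458.1 458.8 461.1] z [24.7 34.7]
-140 26 x [457.8 461.7 471.2] z [30.8 37.3]
-130 34 x [461.6 468.3 482.2] z [32.1 34.8]
-120 33 x [462.7 469.2 482.7] z [31.4 34.8]
-110 44 x [463.2 470.7 484.4] z [30.9 35.3]
-100 36 x [463.9 470.1 483.6] z [31.3 35.9]
-90 37 x [463.5 469.6 486.9] z [31.8 35.5]
-80 36 x [464.5 468.9 484.2] z [31.2 35.7]
-70 35 x [464.4 471.6 484.8] z [30.9 34.8]
-60 38 x [464.6 471.9 485.9] z [31.1 35.6]
-50 32 x [465.5 470.9 484.1] z [30.5 35.3]
-40 23 x [464.8 472.  484.2] z [31.7 34.9]
[-145.40923963  -39.96426314]
```

```bash
python3 -c "
from rel import *
rel([(474.4,-107,100),(474.4,-107,27)])
c=dict(np.load('w7.npz'));P=pts(c)
for v in range(160,184,2): print(v,P[v,257].round(1),c['frame'][v,257])
"
```

```text
t 11.75 p [477.  -40.  199.6] w 69.6 F [0.7 0.3 0.2] q [-37.  -1.  37. 112.   0.  69.  -0.]
(474.4, -107, 100) [-67.4  -2.7  99.3]
(474.4, -107, 27) [-67.8  -2.6 172.3]
rv [-0.001 -0.005  0.002]
160 [475.4 -25.7   7.9] [72 68 72]
162 [475.4 -25.8  18.3] [72 70 72]
164 [475.5 -25.8  28.6] [72 70 72]
166 [475.5 -25.7  38.6] [70 68 70]
168 [475.5 -25.9  46.4] [77 73 76]
170 [475.5 -26.9  50.2] [90 87 89]
172 [475.5 -28.5  51.4] [66 63 66]
174 [475.5 -35.3  30.3] [37 38 38]
176 [475.5 -36.4  34. ] [44 44 43]
178 [475.5 -38.4  33.7] [44 44 43]
180 [475.5 -40.2  34.4] [45 45 45]
182 [475.5 -42.4  33.8] [73 76 72]
```

drive_tool --motion '[0.15, -20, -1, 10, 0, 0, 0.01, 0.15, -45, -2.5, 40, 0, 0, 0.03, 0.15, -60, -2.6, 75, 0, 0, 0.03, 0.15, -66, -2.6, 105, 0, 0, 0.03, 0.15, -66, -2.6, 130, 0, 0, 0.03, 0.15, -66, -2.6, 150, 0, 0, 0.03, 0.15, -66, -2.6, 163, 0, 0, 0.03, 0.15, -66, -2.6, 169, 0, 0, 0.03, 0.15, -66, -2.6, 171, 0, 0, 0.03, 0.15, -66, -2.6, 171, 0, 0, 0.03]'

```text
t: 12.75
eef_pos: [475.0, -105.2, 28.9]
tcp_rot: [[0.028, 1.0, 0.0], [1.0, -0.028, 0.005], [0.005, 0.0, -1.0]]
wrist_force: [-0.3, 0.7, -0.1]
grip_width: 49.8
```

```bash
python3 -c "
from rel import *
rel([(474.4,-106,27)])
c=capture('wrist'); cv2.imwrite('pics/w8.png',c['frame'])
c=capture('scene'); cv2.imwrite('pics/s8.png',cv2.resize(c['frame'][130:290,170:330],None,fx=3,fy=3))
"
```

```text
t 12.75 p [ 475.  -105.2   28.9] w 49.8 F [-0.3  0.7 -0.1] q [-28.  16.  40. 120. -14.  48.  19.]
(474.4, -106, 27) [-0.8 -0.6  1.9]
rv [ 0.    -0.005 -0.028]
```

View pics/w8.png

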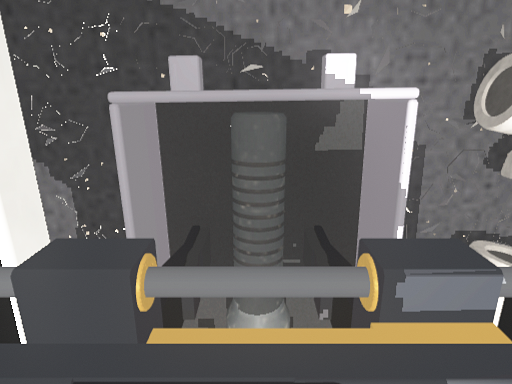

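View pics/s8.png

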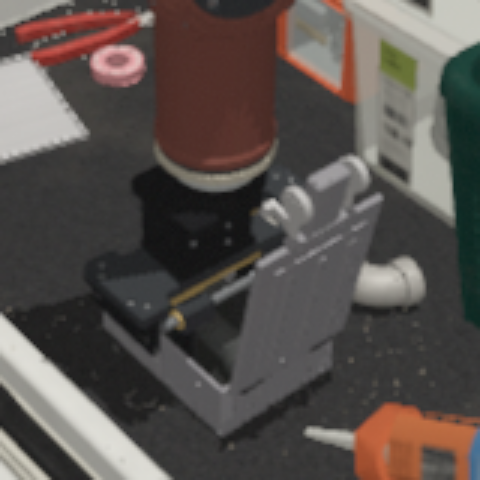

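The fingers straddle the torch body, which runs through (258,180), inside the case walls. Closing now, then a small lift.

drive_tool --motion '[0, 0, -0.5, 1.5, 0, 0, 0, -0.2, 0, -0.5, 1.5, 0, 0, 0, -0.6, 0, -0.5, 1.5, 0, 0, 0, -0.7, 0, -0.5, 1.5, 0, 0, 0, -0.7, 0, -0.5, 1.5, 0, 0, 0, -0.7, 0, -0.5, 1.5, 0, 0, 0, -0.7, 0, -0.5, -2, 0, 0, 0, -0.7, 0, -0.5, -8, 0, 0, 0, -0.7, 0, -0.5, -16, 0, 0, 0, -0.7, 0, -0.5, -24, 0, 0, 0, -0.7, 0, -0.5, -24, 0, 0, 0]' --newtons 35

```text
t: 13.95
eef_pos: [475.4, -105.4, 54.5]
tcp_rot: [[0.028, 1.0, 0.003], [1.0, -0.028, 0.005], [0.006, 0.003, -1.0]]
wrist_force: [0.8, 0.2, -1.0]
grip_width: 33.2
```

```bash
python3 -c "
from rel import *
rel([(474.4,-100,230)])
c=capture('wrist'); cv2.imwrite('pics/w9.png',c['frame'])
"
```

```text
t 13.95 p [ 475.4 -105.4   54.5] w 33.2 F [ 0.8  0.2 -1. ] q [-29.  13.  41. 120. -12.  51.  17.]
(474.4, -100, 230) [   6.3   -0.7 -175.5]
rv [ 0.003 -0.006 -0.028]
```

View pics/w9.png

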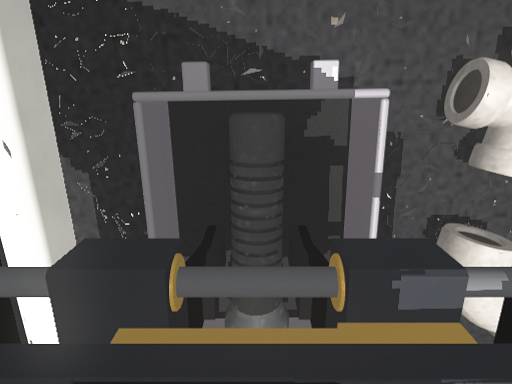

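The torch is held: width is 33 mm and the wrist carries about 1 N. Now up and over to the tray.

```bash
python3 -c "
from rel import *
a=np.radians(166.2); Tt=np.array([[np.cos(a),np.sin(a),0],[np.sin(a),-np.cos(a),0],[0,0,-1]])
rel([(475,-105,150),(475,-60,160),(478,85,160),(486,275,160)],Tt)
"
```

```text
t 14.0 p [ 475.2 -105.2   53.9] w 34.0 F [ 0.8  0.  -0.9] q [-29.  13.  41. 120. -12.  51.  17.]
(475, -105, 150) [  0.8   0.1 -96.1]
(475, -60, 160) [  45.8   -1.2 -105.8]
(478, 85, 160) [ 190.8   -2.3 -105. ]
(486, 275, 160) [ 381.     0.4 -104. ]
rv [ 0.006 -0.003 -1.358]
```

drive_tool --motion '[-0.7, 0, 0, -15, 0, 0, 0, -0.7, 0, 0, -38, 0, 0, 0, -0.7, 0, 0, -63, 0, 0, 0, -0.7, 5, 0, -85, 0, 0, 0, -0.7, 20, 0, -98, 0, 0, -0.03, -0.7, 45, -1, -105, 0, 0, -0.12, -0.7, 75, -1, -105, 0, 0, -0.22, -0.7, 105, -1, -105, 0, 0, -0.32, -0.7, 135, -2, -105, 0, 0, -0.42, -0.7, 160, -2, -105, 0, 0, -0.52, -0.7, 180, -2, -105, 0, 0, -0.6, -0.7, 191, -2, -105, 0, 0, -0.65]'

```text
t: 15.2
eef_pos: [477.5, 87.9, 159.4]
tcp_rot: [[-0.588, 0.809, 0.001], [0.809, 0.588, 0.006], [0.004, 0.004, -1.0]]
wrist_force: [0.1, 0.1, 0.3]
grip_width: 33.9
```

```bash
python3 -c "
from rel import *
a=np.radians(166.2); Tt=np.array([[np.cos(a),np.sin(a),0],[np.sin(a),-np.cos(a),0],[0,0,-1]])
rel([(478,120,160),(482,200,150),(486,275,140)],Tt)
"
```

```text
t 15.2 p [477.5  87.9 159.4] w 33.9 F [0.1 0.1 0.3] q [-45.   3.  31. 114.  -2.  64.  23.]
(478, 120, 160) [25.6 19.3 -0.4]
(482, 200, 150) [87.9 69.6 10. ]
(486, 275, 140) [146.2 116.9  20.4]
rv [ 0.006 -0.002 -0.701]
```

drive_tool --motion '[-0.7, 12, 9, 0, 0, 0, -0.07, -0.7, 34, 26, 2, 0, 0, -0.17, -0.7, 58, 45, 6, 0, 0, -0.28, -0.7, 84, 66, 10, 0, 0, -0.4, -0.7, 108, 86, 14, 0, 0, -0.52, -0.7, 130, 104, 18, 0, 0, -0.62, -0.7, 142, 114, 20, 0, 0, -0.68, -0.7, 146, 117, 20, 0, 0, -0.7, -0.7, 146, 117, 20, 0, 0, -0.7, -0.7, 146, 117, 20, 0, 0, -0.7]'

```text
t: 16.2
eef_pos: [486.4, 273.6, 140.4]
tcp_rot: [[-0.97, 0.242, 0.001], [0.242, 0.97, 0.005], [-0.0, 0.005, -1.0]]
wrist_force: [-0.1, -0.4, -1.5]
grip_width: 33.8
```

```bash
python3 -c "
from rel import *
a=np.radians(166.2); Tt=np.array([[np.cos(a),np.sin(a),0],[np.sin(a),-np.cos(a),0],[0,0,-1]])
rel([(486,275,40),(486,275,27)],Tt)
c=capture('wrist'); np.savez('w10.npz',**c); cv2.imwrite('pics/w10.png',c['frame'])
c=capture('scene'); np.savez('s10.npz',**c);cv2.imwrite('pics/s10.png',cv2.resize(c['frame'][80:280,80:280],None,fx=3,fy=3))
"
```

```text
t 16.2 p [486.4 273.6 140.4] w 33.8 F [-0.1 -0.4 -1.5] q [-52.  13.  21. 105.  -5.  63.  47.]
(486, 275, 40) [  0.7   0.8 100.4]
(486, 275, 27) [  0.7   0.7 113.4]
rv [ 0.005  0.    -0.004]
```

View pics/w10.png

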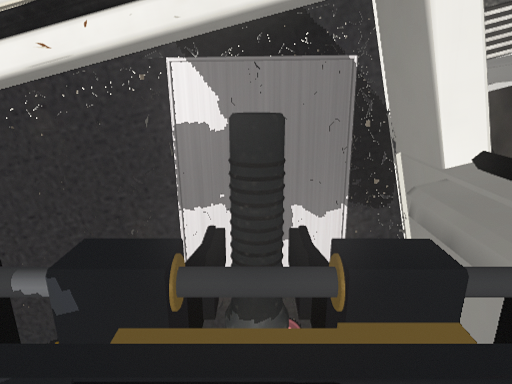

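View pics/s10.png

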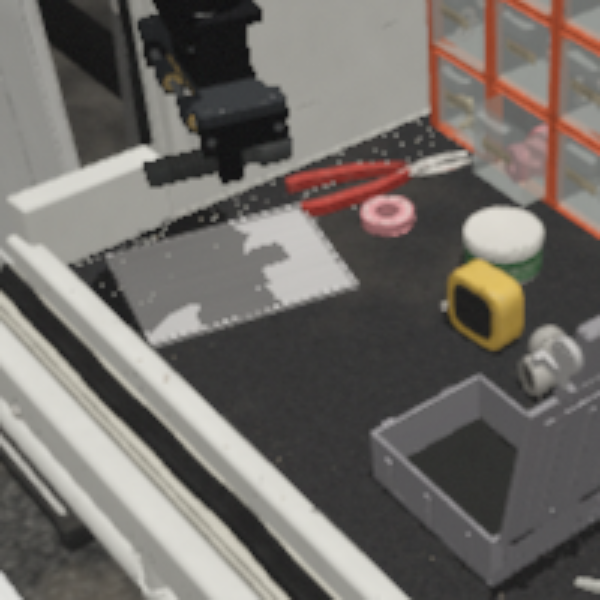

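The torch is level and aligned with the tray. The wrist view shows the tray's near corners at (167,58) and (357,56), so I'll check the tray centre against those.

Run:
```python
from h import *
c=dict(np.load('w10.npz')); R=c['rotation'];e=c['eye']
def ray(u,v,z):
    d=R@np.array([(u-c['cx'])/c['fx'],(v-c['cy'])/c['fy'],1]); return e+d*(z-e[2])/d[2]
a=ray(167,58,7)[:2];b=ray(357,56,7)[:2]; print(a,b,np.linalg.norm(a-b))
d=b-a; n=np.array([-d[1],d[0]])/np.linalg.norm(d); n=n if n[0]>0 else -n
print('dir',np.degrees(np.arctan2(n[1],n[0])),'centre',(a+b)/2+100*n)
P=pts(c)
for v in (115,150,200): print(v,[P[v,u].round() for u in (235,257,280)])
```

```text
[367.40902474 232.70779388] [401.64311579 376.90699707] 148.20723056415252
dir -13.35524612141796 centre [481.8217303  281.70859596]
115 [array([416., 282., 139.]), array([418., 291., 145.]), array([421., 301., 138.])]
150 [array([431., 279., 142.]), array([432., 288., 145.]), array([435., 297., 141.])]
200 [array([453., 273., 141.]), array([454., 283., 146.]), array([458., 292., 141.])]
```

drive_tool --motion '[-0.7, 0.5, 0.7, 12, 0, 0, 0, -0.7, 0.5, 0.7, 32, 0, 0, 0, -0.7, 0.5, 0.7, 54, 0, 0, 0, -0.7, 0.5, 0.7, 76, 0, 0, 0, -0.7, 0.5, 0.7, 92, 0, 0, 0, -0.7, 0.5, 0.7, 102, 0, 0, 0, -0.7, 0.5, 0.7, 107, 0, 0, 0, -0.7, 0.5, 0.7, 109, 0, 0, 0, -0.7, 0.5, 0.7, 109, 0, 0, 0]'

```text
t: 17.2
eef_pos: [486.6, 275.2, 32.0]
tcp_rot: [[-0.97, 0.242, 0.002], [0.242, 0.97, 0.006], [-0.001, 0.006, -1.0]]
wrist_force: [-0.6, -0.1, -1.6]
grip_width: 33.9
```

```bash
python3 -c "
from rel import *
rel([(486,275,26.4)])
"
```

```text
t 17.2 p [486.6 275.2  32. ] w 33.9 F [-0.6 -0.1 -1.6] q [-50.  21.  20. 110.  -9.  50.  50.]
(486, 275, 26.4) [ 0.5 -0.3  5.6]
rv [ 0.006 -0.004  1.326]
```

drive_tool --motion '[-0.7, 0, 0, 1.5, 0, 0, 0, -0.7, 0, 0, 3, 0, 0, 0, -0.7, 0, 0, 4, 0, 0, 0, -0.7, 0, 0, 5, 0, 0, 0, -0.7, 0, 0, 5.5, 0, 0, 0, -0.7, 0, 0, 5.5, 0, 0, 0]'

```text
t: 17.8
eef_pos: [486.8, 275.3, 27.0]
tcp_rot: [[-0.97, 0.242, 0.002], [0.242, 0.97, 0.006], [-0.001, 0.007, -1.0]]
wrist_force: [-1.0, -1.5, 4.6]
grip_width: 33.5
```

Contact: the wrist force went from -1.6 to +4.6 N. Opening slowly and rising.

drive_tool --motion '[-0.2, 0, 0, 0, 0, 0, 0, -0.1, 0, 0, 0, 0, 0, 0, 0.05, 0, 0, 0, 0, 0, 0, 0.15, 0, 0, 0, 0, 0, 0, 0.15, 0, 0, 0, 0, 0, 0, 0.15, 0, 0, -5, 0, 0, 0, 0.15, 0, 0, -20, 0, 0, 0, 0.15, 0, 0, -45, 0, 0, 0, 0.15, 0, 0, -75, 0, 0, 0, 0.15, 0, 0, -105, 0, 0, 0, 0.15, 0, 0, -120, 0, 0, 0, 0.15, 0, 0, -120, 0, 0, 0]'

```text
t: 19.0
eef_pos: [487.8, 275.3, 149.9]
tcp_rot: [[-0.97, 0.242, 0.006], [0.242, 0.97, 0.009], [-0.003, 0.011, -1.0]]
wrist_force: [0.7, 0.8, -0.8]
grip_width: 50.0
```

```bash
python3 -c "
from rel import *
rel([])
c=capture('wrist'); np.savez('w11.npz',**c); cv2.imwrite('pics/w11.png',c['frame'])
c=capture('scene'); np.savez('s11.npz',**c);cv2.imwrite('pics/s11.png',cv2.resize(c['frame'][130:290,100:320],None,fx=3,fy=3)); P=pts(c)
m=(P[...,2]>60)&(P[...,2]<190)&(P[...,0]>428)&(P[...,0]<525)&(P[...,1]<-150)&(P[...,1]>-250)&(c['z_map']>0)
m[:190]=0
q=P[m]; k=np.polyfit(q[:,2],q[:,1],1); r=q[:,1]-np.polyval(k,q[:,2]); q=q[abs(r)<6]; k=np.polyfit(q[:,2],q[:,1],1); print('lid',np.pi/2-np.arctan(k[0]))
t=(P[...,2]>13)&(P[...,2]<45)&(P[...,0]>390)&(P[...,0]<575)&(P[...,1]>210)&(P[...,1]<345)&(c['z_map']>0)&(c['frame'].max(2)<110)
q=P[t]; r=cv2.minAreaRect(q[:,:2].astype(np.float32)); print('torch',len(q),r,np.percentile(q[:,2],[50,98]))
"
```

```text
t 19.0 p [487.8 275.3 149.9] w 50.0 F [ 0.7  0.8 -0.8] q [-52.  12.  21. 105.  -5.  63.  47.]
rv [ 0.011 -0.004  1.326]
lid 1.7511991668206826
torch 428 ((481.4815673828125, 271.78387451171875), (29.055965423583984, 129.09678649902344), 71.8623046875) [29.05624374 37.99676674]
```

View pics/s11.png

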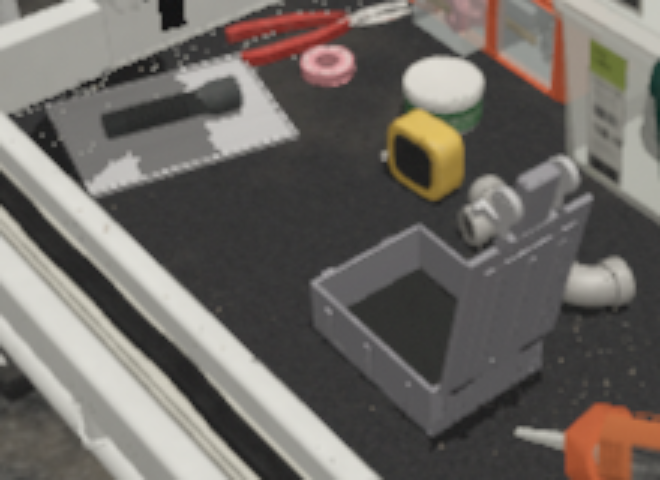

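The torch lies along the tray at (175,105) in this crop, the lid is open, and the bystanders haven't moved. Handing in.

```bash
python3 -c "
from h import *
print(np.abs(get_obs()['qvel']).max()); print(job_done())"
```

```text
1.311906651011412
the job is handed in; nothing more can be done
None
```

The torch is lying on the tray and the lid is fully open. I handed the job in at about 19 s; no verdict was reported.

- **Lid:** I squeezed the two tabs to about 41 mm across and followed the lid up in an arc at about 0.4 rad/s. I released it only once it was pressing against its stop.
- **Torch:** I gripped it by its body, carried it over and lowered it until the wrist force showed contact. Then I opened the fingers slowly and raised the gripper clear, to about 150 mm above the worktop.

**Last checks before hand-in:**
- **Lid angle:** it measured 1.75 rad, which is its stop.
- **Torch position:** its centre was about 9 mm from the tray's centre, mostly across the tray and inside the 35 mm limit.
- **Torch angle:** about 4–5° from the tray's length by a rough fit to the scene image.
- **Other things:** by eye, they looked unmoved in the scene picture. I did not measure the distances.

**Smaller notes:** while following the lid, the sideways force at the wrist reached about 11 N, and I corrected for it. The fit of the lid angle read slightly high, 1.78 rad, while I was still pressing it against the stop. No check failed.

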